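# Lock a feed shaft with its cross pin

## Robot

A 7-joint arm with a two-finger parallel gripper is mounted at the origin on a cart in front of the work surface, level with it; the furniture and walls round the work are solid. World frame = base frame: x ahead of the robot, y to its left, z up, the work surface at z = 0. Lengths are in m, angles in rad, forces in N, time in s.
With the tool pointing down it reaches from about 0.425 to 0.925 m from the base axis. Payload 6.8 kg.
Tool frame: the origin (TCP) lies midway between the tips of the shut fingers; the grasp point (between the pads) lies 19 mm behind it; z points along the fingers, y is the direction in which the jaws open and shut (so a half turn about z gives the same grasp; the last joint's range is limited). The gripper opens to 85 mm and grips with 20 to 120 N. Pads are 22 mm wide; open, the fingers measure 114 mm over their backs; the gripper's body (76 mm by 85 mm) begins 54 mm behind the grasp point. The pads swing forward as they close: fully open they stand 13 mm farther back than shut.
Start: joints at [1.038, 0.477, 0.022, 1.555, -0.011, 1.109, -0.083], TCP at [0.278, -0.615, 0.231] pointing down, gripper open.
Joint ranges: [-2.96, 2.96], [-0.34, 2.1], [-1.41, 1.46], [0.24, 2.44], [-1.37, 4.51], [0.17, 1.92], [-2.96, 2.96]. Speed limits (rad/s): [2.39, 2.39, 3.14, 3.14, 3.14, 3.14, 3.14].

## Interface

Orientations are given as a unit quaternion [w, x, y, z].
In Python, from station import readout, eyes, ticket gives the robot as it stands. The module is installed in compiled form; this text tells all that it offers.
- The arm moves only by the shell command python3 -m crank 'ROWS' [FORCE]. ROWS is JSON, a list of rows, each an object of numbers: "jaw": the opening in per cent of the stroke, from 0 (shut) to 100 (fully open); "x", "y", "z": the shift along the tool's x, y, z in mm; "ax", "ay", "az": the turn, a rotation vector about the tool's x, y, z in degrees. In form: [{"jaw": .., "x": .., "y": .., "z": .., "ax": .., "ay": .., "az": ..}, ...]. A call has 1 to 12 rows; each row shifts and turns the commanded pose from where the row before left it, along the tool's axes as they then stand; what a row does not reach is not made up. A row lasts 1/8 s, in which the tool goes at most 62.5 mm and 10.7 degrees, less where a joint would pass 70% of its speed; a pose out of reach is approached as far as the arm can. A call with a gripper value outside its range is refused whole. The fingers move at their own pace and stop on an object; FORCE is the grip in N (left out, the last holds). Time passes only in rows, so rows that do not move let the fingers close. It gives the time, the measured TCP pose, the force and the opening at its end, in the units of the state.
- readout.get_obs(): the state, without advancing time (a new reading comes with each control period).
- eyes.read_camera(name): name is "side" or "top"; returns (picture, depth): 384x512x3 uint8, red, green, blue; 384x512 float32, m along the optical axis (not along the pixel's ray), 0 where there is no reading.
- eyes.calibration(name): a dict with "fx", "fy", "cx", "cy" (pixels), "k1" (the pictures are not rectified: a ray, as slopes to the right and down, at radius r is drawn at 1 + k1 r^2 times it, then the intrinsics apply), "R" (3x3) and "t" (3): a world point X has camera coordinates R X + t. Camera axes: x right, y down, z forward; pixel columns grow to the right and rows downward; lengths in m; the calibration is good to about 2 mm. A picture is of the moment at which its call begins. calibration takes no time and is no camera call.
- ticket.hand_in(): hands the job in, once; it reports no verdict.
The state is a dict: "t": time; "q": joint angles; "joint_vel": joint speeds; "joint_torque": joint torques, N m; "eef_pos": TCP position; "tool_rot": TCP orientation; "contact_force": force on the tool from outside, world axes, zero at the start; "torque": the same for the moment, N m; "gripper_width": opening from 0.0 (shut) to 1.0 (fully open).
Only numpy, scipy, OpenCV 4.12 (cv2) and the standard library are available. Lean on these libraries where they do the work, as an engineer would, in place of code of your own. Each camera call takes 0.05 s, during which the arm holds its last target. There are 200 camera calls.

## Task

Lock the hand-cranked feed shaft for service: stand the long red-headed pin in the bore on top of the grey housing, swing the crank slowly away from the robot until you feel the hidden cross-hole come under the pin and the pin drops through the shaft, then push the pin fully home so that its collar sits flat on the housing. Leave the short blue-headed pin in its rack and the other things on the bench where they are.

Things in the scene. Friction and masses are not known exactly. Their poses are not given: they have to be found in the camera images.
- lock_pin: long locking pin standing in one of the rack's two holes: round steel shank 14 mm thick, 110 mm long, its last 10 mm tapering to 8 mm; then a collar 28 mm wide, 6 mm thick; then a red cylindrical head 20 mm thick, 40 mm tall. About 0.09 kg. Origin at the centre of its lower end; z up the pin to the head (collar underside at 110 mm, head from 116 to 156 mm)
- lock_pin_seat (a point): centre of the underside of the long pin's collar, 110 mm above its lower end. In the bore: 80 mm above the housing top while the pin stands on the plain shaft; when the cross-hole comes under it the pin drops by its own weight 45 mm or more and blocks the shaft; two sprung balls hold it 8 to 15 mm short of home; a push of 10 to 22 N takes it home, more if the crank is left pressing on it
- short_pin: short pin in the other hole of the rack, same thickness, collar and head size but blue head and only a 60 mm shank; too short for the job, leave it. Origin at the centre of the lower end, z up
- pin_rack: fixed rack for the pins, grey block 70 x 160 mm and 46 mm tall on a dark foot 90 x 180 mm; two upright holes 17 mm wide and 36 mm deep, 45 mm either side of the middle along its y axis. Origin at the centre of its underside, z up
- housing: fixed shaft housing, grey box 76 x 86 mm on a foot 125 x 130 mm, with an aluminium top plate 80 x 90 mm whose top is 155 mm above the bench. Hidden inside, a horizontal steel shaft 50 mm thick runs along the housing's y axis with its top 30 mm below the housing top. Origin at the centre of the underside; x points away from the robot, y to the crank side, z up
- bore (a point): centre of the mouth of the upright bore in the housing's top plate, at the top face, 155 mm above the bench; the bore is 16 mm wide, with a 3 mm chamfer, and goes through the 28 mm plate. Axes as the housing's
- shaft_axis (a point): point on the shaft's axis (100 mm above the bench), 125 mm from the bore along the housing's y axis, beside the middle of the crank handle. A 17 mm wide cross-hole goes right through the shaft under the bore; where it points relative to the crank is unknown and differs each time
- crank_grip (a point): middle of the crank handle: a yellow, freely spinning horizontal sleeve 18 mm thick and 70 mm long, parallel to the shaft, carried by a 75 mm dark steel crank arm whose outer face is 45 mm from this point towards the housing. Moves with the crank
- crank (a joint): crank angle about the shaft (rad): 0 = handle straight above the shaft, positive = leaning away from the robot (housing +x); handle at 75 mm x (sin, cos) from the shaft axis in (x, z). Stops at +-1.35. Starts between -1.2 and -0.95, leaning to the robot; the hole comes upright between -0.2 and +0.9. Stays where left; takes 3 to 5 N at the handle until the pin blocks it
- marker: white marker pen, 18 x 136 x 20 mm, lying on the bench; a bystander
- loupe: black eyepiece loupe, 36 mm wide and 42 mm tall; a bystander
- blower: red rubber air blower, 50 x 130 x 50 mm; a bystander
- clay_block: small yellowish block of levelling clay, 33 x 61 x 22 mm; a bystander
- screwdriver: screwdriver with a yellow handle, 194 mm long, lying on the bench; a bystander
- spanner: steel spanner, 183 mm long, lying on the bench; a bystander
There are look-alikes about, which are no part of the job. Leave any purple look-alike of the lock_pin alone.

How it is judged:
On the way, in this order (a step that is already met when the one before it is completed fails the run):
1. the long pin stands in the bore of the housing (horizontal distance between lock_pin_seat and bore below 0.015 m and horizontal distance between lock_pin and bore below 0.006 m and z of lock_pin_seat in the frame of bore below 0.1 m), for 0.05 s.
2. the pin has dropped through the shaft (horizontal distance between lock_pin and bore below 0.008 m and z of lock_pin_seat in the frame of bore below 0.045 m), for 0.05 s.
At the end, for the whole second after the job is handed in: the long pin is through the bore and the shaft's cross-hole with its collar within 3 mm of the housing top, within 4 mm of the bore's centre, upright within 4 degrees and at rest; the short pin still stands in the rack (horizontal distance between lock_pin_seat and bore below 0.004 m and z of lock_pin_seat in the frame of bore below 0.003 m and angle between the z axis of lock_pin and the z axis of housing, either way round below 0.07 rad and linear speed of lock_pin below 0.02 m/s and horizontal distance between short_pin and pin_rack below 0.055 m and height (world z) of short_pin below 0.02 m); the robot touches nothing.
It fails at once if the short pin is lifted out of the rack (height (world z) of short_pin above 0.04 m).
It fails at once if a bystander on the bench is moved by more than 4 cm (distance of any of marker, loupe, blower, clay_block, screwdriver, spanner from where it was at the start of the episode above 0.04 m).
It also fails if it takes over 72 s, if anything falls off the work surface, if the arm or the gripper's body presses on something with over 40 N, if the wrist force passes 120 N, or if a joint passes its speed limit or range.

## Working session

There is one attempt and no reset: what is moved stays moved. The work goes in short steps, Python scripts to look and compute and a shell command to move; the robot and the scene stay as the last step left them, time stands still between calls to the robot, and variables do not carry over. Pictures are saved under pics/ and viewed, about 8 in all and at most 12, crops included, and the job is handed in when it is done.

```bash
mkdir -p pics; cat > h.py <<'E'
import numpy as np, cv2
from station import readout, eyes, ticket
def cam(n):
    p,d=eyes.read_camera(n); return p,d,eyes.calibration(n)
def ray(c,u,v):
    xd,yd=(u-c['cx'])/c['fx'],(v-c['cy'])/c['fy']; x,y=xd,yd
    for _ in range(20):
        s=1+c['k1']*(x*x+y*y); x,y=xd/s,yd/s
    R=np.array(c['R']);t=np.array(c['t'])
    return -R.T@t, R.T@np.array([x,y,1.])
def onz(c,u,v,z):
    o,d=ray(c,u,v); return o+d*(z-o[2])/d[2]
def dep(c,d,u,v):
    o,r=ray(c,u,v); return o+r*d[int(round(v)),int(round(u))]
def proj(c,X):
    p=np.array(c['R'])@np.array(X)+np.array(c['t']); x,y=p[:2]/p[2]; s=1+c['k1']*(x*x+y*y)
    return c['fx']*x*s+c['cx'],c['fy']*y*s+c['cy']
E
python3 - <<'E'
from h import *
for n in('side','top'):
    p,d,c=cam(n); cv2.imwrite(f'pics/{n}0.png',cv2.resize(p[:,:,::-1],(768,576),interpolation=cv2.INTER_CUBIC)); np.savez(f'{n}0.npz',p=p,d=d)
    print(n,{k:np.round(v,3).tolist() for k,v in c.items()}, 'pos',ray(c,256,192)[0])
o=readout.get_obs(); print(o)
E
```

```text
side {'fx': 383.698, 'fy': 383.698, 'cx': 258.589, 'cy': 193.619, 'k1': 0.043, 'R': [[0.551, -0.835, 0.005], [-0.731, -0.486, -0.479], [0.403, 0.26, -0.878]], 't': [-0.214, 0.536, 1.104]} pos [ 0.06496275 -0.20557675  1.22711872]
top {'fx': 410.445, 'fy': 410.445, 'cx': 259.045, 'cy': 195.665, 'k1': -0.102, 'R': [[-0.019, -1.0, -0.011], [-0.998, 0.019, -0.062], [0.062, 0.01, -0.998]], 't': [0.11, 0.551, 1.352]} pos [0.46870733 0.08587617 1.38479268]
{'t': 0.1, 'q': array([ 1.03789417,  0.4777039 ,  0.02232467,  1.55635952, -0.01151331,
        1.10931862, -0.08305908]), 'joint_vel': array([ 0.00010151, -0.00012458, -0.00099097, -0.00369007, -0.00059852,
        0.0012784 ,  0.00108172]), 'joint_torque': array([ 3.70762922e-03, -5.97768402e+01,  1.61337532e+00, -2.81957585e+01,
        1.28501700e-02,  4.98360590e-03,  1.75672324e-05]), 'eef_pos': array([ 0.277973  , -0.61450826,  0.23042874]), 'tool_rot': array([-8.00127542e-04,  9.77519754e-01,  2.10842216e-01, -2.23970249e-04]), 'contact_force': array([-0.38485438,  0.29158091,  0.3827772 ]), 'torque': array([-0.04066766,  0.03481361,  0.01404725]), 'gripper_width': 1.0024030612545674}
```

View pics/side0.png

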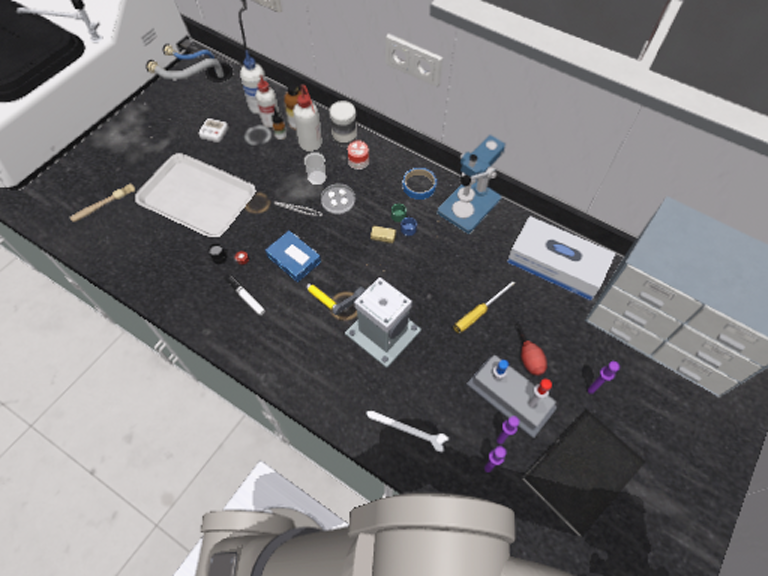

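View pics/top0.png

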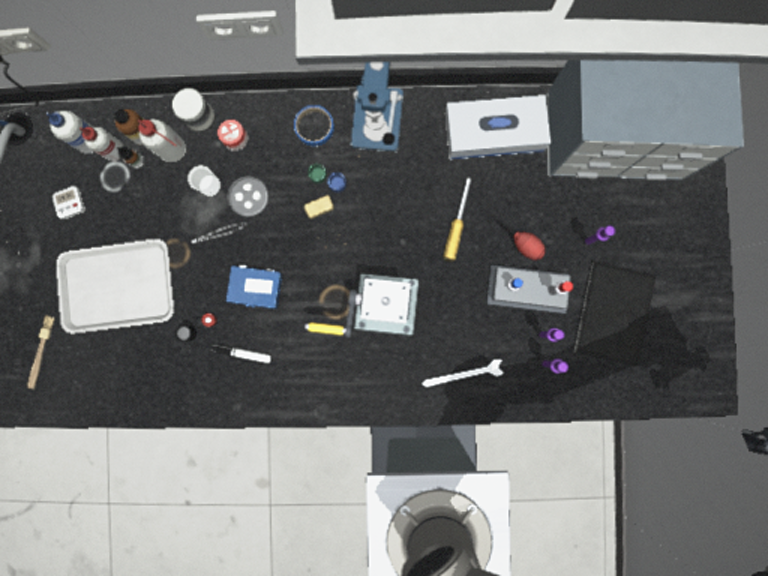

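The side view shows the grey rack at about (512,395) with a red-headed pin (545,386) and a blue-headed pin (501,368). The housing is at (385,310) with its bore near (383,303), and the yellow crank handle is at (322,296), on the +y side and leaning towards the robot. What could be taken for the lock pin, in side-view pixels:
- red head in rack (545,386)
- blue short pin (501,368)
- purple look-alikes (610,372), (510,427) and (497,458)
- red blower (533,357)

I choose the red head in the rack and will check it in a crop.

```bash
python3 - <<'E'
from h import *
im={}
for n in('side','top'):
    f=np.load(n+'0.npz'); p,d=f['p'],f['d']; c=eyes.calibration(n); im[n]=p
    hsv=cv2.cvtColor(p,cv2.COLOR_RGB2HSV)
    H,S,V=[hsv[...,i].astype(int) for i in range(3)]
    for nm,m in dict(red=((H<8)|(H>172))&(S>150)&(V>90),blue=(H>100)&(H<125)&(S>150)&(V>90),yel=(H>22)&(H<34)&(S>150)&(V>100)).items():
        k,l,st,ce=cv2.connectedComponentsWithStats(m.astype(np.uint8))
        for i in range(1,k):
            if st[i,4]<15: continue
            vs,us=np.nonzero(l==i)
            P=np.array([dep(c,d,u,v) for u,v in zip(us,vs)])
            tp=P[P[:,2]>np.percentile(P[:,2],95)-.006]
            print(n,nm,st[i,4],ce[i].round(1),'med',np.median(P,0).round(4),'top',tp.mean(0).round(4),len(tp),'pca ends',P.min(0).round(3),P.max(0).round(3))
    # plate top
    u0,v0=(257,200) if n=='top' else (256,202)
    W=[(u,v,dep(c,d,u,v)) for v in range(v0-40,v0+40) for u in range(u0-40,u0+40)]
    W=[w for w in W if abs(w[2][2]-.155)<.008]
    px=np.array([w[:2] for w in W],np.float32);
    print(n,'plate n',len(W),'z',np.median([w[2][2] for w in W]))
    X=np.array([onz(c,u,v,.155)[:2] for u,v in px]).astype(np.float32)
    r=cv2.minAreaRect(X*1000); print('plate rect',r)
a=cv2.resize(im['side'][225:325,305:425],(480,400),interpolation=cv2.INTER_CUBIC)
b=cv2.resize(im['top'][170:240,190:290],(571,400),interpolation=cv2.INTER_CUBIC)
cv2.imwrite('pics/crop1.png',cv2.resize(np.hstack([a,b[:,:320+251]]),(788,300))[:,:,::-1])
E
```

```text
side red 17 [174.9  55.5] med [0.902  0.7404 0.1364] top [0.9014 0.7396 0.1523] 3 pca ends [0.893 0.732 0.131] [0.916 0.746 0.153]
side red 63 [202.7  65.6] med [0.8969 0.5921 0.1622] top [0.8702 0.5544 0.2297] 9 pca ends [0.858 0.539 0.025] [1.042 0.724 0.234]
side red 41 [238.  105.3] med [0.8995 0.4359 0.0387] top [0.8363 0.3892 0.1368] 13 pca ends [ 0.065 -0.206  0.029] [0.924 0.465 1.227]
side red 27 [161.6 171.3] med [0.5    0.5009 0.017 ] top [0.5037 0.506  0.0184] 18 pca ends [0.49  0.494 0.001] [0.514 0.522 0.021]
side red 78 [351.7 239.9] med [ 0.6341 -0.2017  0.0332] top [ 0.644  -0.1988  0.0375] 36 pca ends [ 0.621 -0.241  0.021] [ 0.674 -0.179  0.044]
side red 64 [362.8 256.9] med [ 0.5471 -0.2561  0.1639] top [ 0.5375 -0.2553  0.1941] 37 pca ends [ 0.065 -0.277 -0.002] [ 0.634 -0.206  1.227]
side blue 79 [278.2 128.8] med [0.9045 0.2463 0.0138] top [0.9092 0.255  0.0232] 23 pca ends [ 0.894  0.221 -0.003] [0.945 0.293 0.029]
side blue 47 [359.3 183. ] med [ 0.8642 -0.1301  0.0106] top [ 0.8297 -0.1294  0.064 ] 24 pca ends [ 0.065 -0.206  0.003] [ 0.873 -0.047  1.227]
si
[... 314 characters left out ...]
6705 -0.0487  0.0222] top [ 0.672  -0.0477  0.0241] 75 pca ends [ 0.626 -0.065  0.008] [ 0.711 -0.028  0.029]
side plate n 672 z 0.15545906680602872
plate rect ((510.7828369140625, 118.00762939453125), (109.81411743164062, 120.38509368896484), 82.09383392333984)
top red 37 [377.8 190.7] med [ 0.5542 -0.2584  0.1643] top [ 0.5526 -0.2583  0.1665] 22 pca ends [ 0.545 -0.316 -0.005] [ 0.572 -0.25   0.171]
top blue 22 [344.4 188.5] med [ 0.5645 -0.1677  0.1161] top [ 0.5652 -0.1688  0.1178] 15 pca ends [ 0.559 -0.176  0.109] [ 0.572 -0.16   0.12 ]
top plate n 777 z 0.15496093688924306
plate rect ((520.0043334960938, 119.23983001708984), (116.67476654052734, 107.5677490234375), 82.84078979492188)
```

View pics/crop1.png

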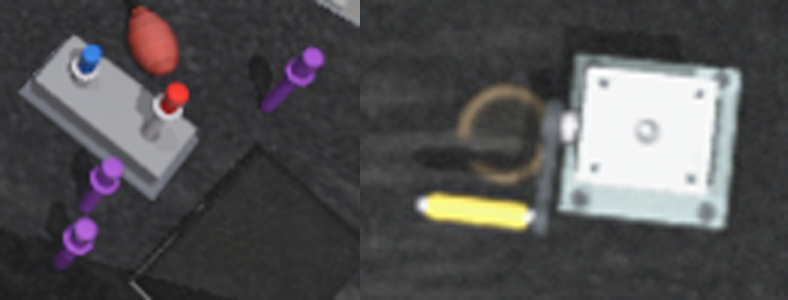

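The crop confirms that the red-headed pin stands proud in the rack. Its head top measures z≈0.166, as expected for the long pin, against 0.117 for the blue one; the look-alikes are wholly purple. The bore shows at top px ≈(256.8,200.3). Next I refine the plate, bore, pin and handle.

```bash
python3 - <<'E'
from h import *
R={}
for n in('side','top'):
    f=np.load(n+'0.npz'); p,d=f['p'],f['d']; c=eyes.calibration(n)
    hsv=cv2.cvtColor(p,cv2.COLOR_RGB2HSV).astype(int);H,S,V=[hsv[...,i] for i in range(3)]
    u0,v0=(257,200) if n=='top' else (255,202)
    m=np.zeros(V.shape,np.uint8)
    w=(V>(205 if n=='top' else 190))&(S<30); m[v0-30:v0+30,u0-30:u0+30]=w[v0-30:v0+30,u0-30:u0+30]
    cs,_=cv2.findContours(m,cv2.RETR_EXTERNAL,cv2.CHAIN_APPROX_NONE); k=max(cs,key=cv2.contourArea)[:,0]
    X=np.array([onz(c,u,v,.155)[:2]*1000 for u,v in k],np.float32)
    print(n,'plate',cv2.minAreaRect(X))
    g=p.mean(2); y,x=np.mgrid[v0-6:v0+7,u0-6:u0+7]; sub=g[v0-6:v0+7,u0-6:u0+7]
    wgt=np.clip(np.median(sub)-12-sub,0,None); print('bore px',(wgt*x).sum()/wgt.sum(),(wgt*y).sum()/wgt.sum(), onz(c,(wgt*x).sum()/wgt.sum(),(wgt*y).sum()/wgt.sum(),.155)); print(sub.astype(int))
    # head top face: rays of red mask centroid
    ce=(362.8,256.9) if n=='side' else (377.8,190.7)
    uu,vv=int(ce[0]),int(ce[1]); m=((H<8)|(H>172))&(S>120); sub=m[vv-8:vv+9,uu-8:uu+9]
    yy,xx=np.nonzero(sub); print('red px',xx.mean()+uu-8,yy.mean()+vv-8,'mid ->',onz(c,xx.mean()+uu-8,yy.mean()+vv-8,.146),'z166',onz(c,xx.mean()+uu-8,yy.mean()+vv-8,.166))
    R[n]=ray(c,xx.mean()+uu-8,yy.mean()+vv-8)
    if n=='top':
        m=((H>20)&(H<36)&(S>100)&(V>90)).astype(np.uint8); m[:,:190]=0;m[:,250:]=0;m[:200]=0
        print('handle px',cv2.minAreaRect(np.argwhere(m)[:,::-1].astype(np.float32)))
        yy,xx=np.nonzero(m); print(len(yy),onz(c,xx.mean(),yy.mean(),.14),'ends',[onz(c,xx[i],yy[i],.14).round(4) for i in(xx.argmin(),xx.argmax())])
        print('z top', np.median([dep(c,d,u,v) for u,v in zip(xx,yy)],axis=0))
(o1,d1),(o2,d2)=R['side'],R['top']
s=np.linalg.lstsq(np.c_[d1,-d2],o2-o1,rcond=None)[0]; print('tri',o1+d1*s[0],o2+d2*s[1])
E
```

```text
side plate ((529.3848266601562, 107.43639373779297), (89.97056579589844, 79.70413970947266), 82.82546997070312)
bore px 254.95422535211264 201.09705105633805 [0.52835027 0.10705776 0.155     ]
[[241 240 239 240 240 240 241 241 241 241 241 240 241]
 [242 241 239 239 240 240 240 241 241 241 242 241 241]
 [242 242 241 240 233 223 229 231 234 242 241 242 241]
 [241 242 242 229 225 198 184 181 220 230 242 241 242]
 [243 242 242 218 178 156 154 151 183 218 239 242 242]
 [244 244 241 194 143 147 150 148 141 211 239 240 242]
 [241 243 245 220 163 150 151 147 162 225 239 240 240]
 [238 240 243 243 217 192 192 169 212 240 241 240 241]
 [240 239 240 242 242 240 238 238 240 242 243 242 241]
 [243 241 239 239 241 244 244 242 243 243 242 243 242]
 [242 243 242 240 239 241 243 244 243 242 243 242 243]
 [241 242 242 243 241 240 240 242 244 244 242 243 242]
 [218 241 242 242 243 241 240 239 242 244 244 242 243]]
red px 361.9651162790698 255.36046511627904 mid -> [ 0.55679974 -0.25270007  0.146     ] z166 [ 0.54770107 -0.25182832  0.166     ]
top plate ((521.6783447265625, 107.4149398803711), (107.886
[... 623 characters left out ...]
45]
 [245 246 246 244 228 212 207 224 241 246 246 245 245]
 [245 245 246 246 245 245 245 245 246 246 245 245 245]
 [245 245 245 245 246 246 246 246 245 245 245 245 245]
 [245 245 245 245 245 245 245 245 245 245 245 245 245]]
red px 377.46666666666664 190.6888888888889 mid -> [ 0.55359273 -0.26270692  0.146     ] z166 [ 0.55222228 -0.25707913  0.166     ]
handle px ((216.97610473632812, 218.7030487060547), (22.66720199584961, 6.6599507331848145), 6.709836959838867)
145 [0.47841134 0.22832845 0.14      ] ends [array([0.4901, 0.2603, 0.14  ]), array([0.4828, 0.1934, 0.14  ])]
z top [0.47790331 0.23026945 0.13755097]
tri [ 0.54895903 -0.25194884  0.16323485] [ 0.55229169 -0.25736417  0.16498703]
```

```bash
cat > st.py <<'E'
from h import *
import sys
o=readout.get_obs(); q=o['tool_rot']; from scipy.spatial.transform import Rotation as Ro
M=Ro.from_quat([q[1],q[2],q[3],q[0]]).as_matrix()
print('t',round(o['t'],2),'tcp',o['eef_pos'].round(4),'head',round(np.degrees(np.arctan2(M[1,0],M[0,0])),2),'zax',M[:,2].round(4),'F',o['contact_force'].round(1),'w',round(o['gripper_width'],3),'q',o['q'].round(2))
if len(sys.argv)>3:
    T=np.array([float(a) for a in sys.argv[1:4]]); print('tool-shift mm to target',(M.T@(T-o['eef_pos'])*1000).round(1))
E
R='python3 -m crank'
python3 -m crank '[{"jaw":100,"x":39.7,"y":-21.6},{"x":39.7,"y":-21.6},{"x":39.7,"y":-21.6},{"x":39.7,"y":-21.6},{"x":39.7,"y":-21.6},{"x":39.7,"y":-21.6},{"x":39.7,"y":-21.6},{"x":39.7,"y":-21.6},{"x":39.7,"y":-21.6},{"x":39.7,"y":-21.6}]' 40; python3 -m crank '[{"az":-9.75},{"az":-9.75},{"az":-9.75},{"az":-9.75},{"az":-9.75},{"az":-9.75},{"az":0},{"az":0}]' 
python3 st.py 0.5505 -0.2545 0.131
```

```text
t 0.1 tcp [ 0.278  -0.6145  0.2304] head 24.34 zax [-8.0e-04  1.5e-03 -1.0e+00] F [-0.4  0.3  0.4] w 1.002 q [ 1.04  0.48  0.02  1.56 -0.01  1.11 -0.08]
tool-shift mm to target [ 396.7 -215.5   99.7]schema error: expected keys jaw, x, y, z, ax, ay, az
schema error: expected keys jaw, x, y, z, ax, ay, az
```

```bash

python3 -m crank '[{"jaw":100,"x":39.7,"y":-21.6,"z":0,"ax":0,"ay":0,"az":0},{"jaw":100,"x":39.7,"y":-21.6,"z":0,"ax":0,"ay":0,"az":0},{"jaw":100,"x":39.7,"y":-21.6,"z":0,"ax":0,"ay":0,"az":0},{"jaw":100,"x":39.7,"y":-21.6,"z":0,"ax":0,"ay":0,"az":0},{"jaw":100,"x":39.7,"y":-21.6,"z":0,"ax":0,"ay":0,"az":0},{"jaw":100,"x":39.7,"y":-21.6,"z":0,"ax":0,"ay":0,"az":0},{"jaw":100,"x":39.7,"y":-21.6,"z":0,"ax":0,"ay":0,"az":0},{"jaw":100,"x":39.7,"y":-21.6,"z":0,"ax":0,"ay":0,"az":0},{"jaw":100,"x":39.7,"y":-21.6,"z":0,"ax":0,"ay":0,"az":0},{"jaw":100,"x":39.7,"y":-21.6,"z":0,"ax":0,"ay":0,"az":0}]' 40; python3 -m crank '[{"jaw":100,"x":0,"y":0,"z":0,"ax":0,"ay":0,"az":-9.75},{"jaw":100,"x":0,"y":0,"z":0,"ax":0,"ay":0,"az":-9.75},{"jaw":100,"x":0,"y":0,"z":0,"ax":0,"ay":0,"az":-9.75},{"jaw":100,"x":0,"y":0,"z":0,"ax":0,"ay":0,"az":-9.75},{"jaw":100,"x":0,"y":0,"z":0,"ax":0,"ay":0,"az":-9.75},{"jaw":100,"x":0,"y":0,"z":0,"ax":0,"ay":0,"az":-9.75},{"jaw":100,"x":0,"y":0,"z":0,"ax":0,"ay":0,"az":0}]' 
python3 st.py 0.5505 -0.2545 0.131
```

```text
t: 1.35
eef_pos: [0.5514, -0.2533, 0.231]
tool_rot: [-0.0, 0.978, 0.211, -0.0]
contact_force: [0.2, -0.5, 0.4]
gripper_width: 0.998
t: 2.22
eef_pos: [0.5505, -0.2546, 0.2309]
tool_rot: [-0.0, 0.75, 0.661, -0.0]
contact_force: [0.3, 1.0, 0.1]
gripper_width: 0.999
t 2.23 tcp [ 0.5505 -0.2546  0.2309] head 82.74 zax [-7.e-04  6.e-04 -1.e+00] F [0.3 1.  0.1] w 0.999 q [ 0.58  0.39 -0.33  1.71  0.14  1.07  0.08]
tool-shift mm to target [ 0.1  0.  99.9]
```

```bash

python3 -m crank '[{"jaw":100,"x":0,"y":0,"z":25,"ax":0,"ay":0,"az":0},{"jaw":100,"x":0,"y":0,"z":25,"ax":0,"ay":0,"az":0},{"jaw":100,"x":0,"y":0,"z":25,"ax":0,"ay":0,"az":0},{"jaw":100,"x":0,"y":0,"z":25,"ax":0,"ay":0,"az":0},{"jaw":60,"x":0,"y":0,"z":0,"ax":0,"ay":0,"az":0},{"jaw":10,"x":0,"y":0,"z":0,"ax":0,"ay":0,"az":0},{"jaw":10,"x":0,"y":0,"z":0,"ax":0,"ay":0,"az":0},{"jaw":10,"x":0,"y":0,"z":0,"ax":0,"ay":0,"az":0},{"jaw":10,"x":0,"y":0,"z":0,"ax":0,"ay":0,"az":0},{"jaw":10,"x":0,"y":0,"z":0,"ax":0,"ay":0,"az":0},{"jaw":10,"x":0,"y":0,"z":0,"ax":0,"ay":0,"az":0}]' 60
python3 st.py
python3 - <<'E'
from h import *
for n in('side','top'):
    p,d,c=cam(n); np.savez(f'{n}1.npz',p=p,d=d); u,v=map(int,proj(c,(.55,-.255,.14))); 
    q=cv2.resize(p[v-60:v+60,u-60:u+60],(390,390),interpolation=cv2.INTER_CUBIC)
    im=q if n=='side' else np.hstack([im,q])
cv2.imwrite('pics/grasp.png',im[:,:,::-1])
E
```

```text
t: 3.6
eef_pos: [0.5518, -0.255, 0.1325]
tool_rot: [0.001, 0.75, 0.661, 0.0]
contact_force: [0.7, 0.5, 7.3]
gripper_width: 0.22
t 3.6 tcp [ 0.5518 -0.255   0.1325] head 82.82 zax [ 2.1e-03 -9.0e-04 -1.0e+00] F [0.7 0.5 7.3] w 0.22 q [ 0.56  0.49 -0.31  1.79  0.19  0.88  0.04]
```

View pics/grasp.png

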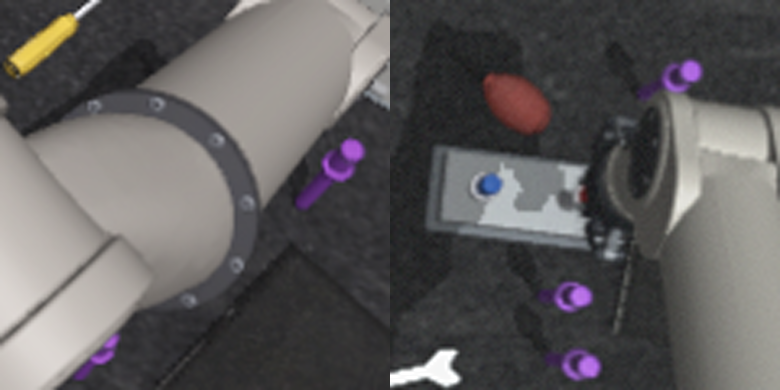

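Jaw closed on the 20 mm head (width 0.22 ≈ 18.7 mm). The arm hides most of the grasp, with only a sliver of red visible at the right end of the rack. Lift and look.

```bash

python3 -m crank '[{"jaw":10,"x":0,"y":0,"z":-15,"ax":0,"ay":0,"az":0},{"jaw":10,"x":0,"y":0,"z":-25,"ax":0,"ay":0,"az":0},{"jaw":10,"x":0,"y":0,"z":-30,"ax":0,"ay":0,"az":0},{"jaw":10,"x":0,"y":0,"z":-40,"ax":0,"ay":0,"az":0},{"jaw":10,"x":0,"y":0,"z":-40,"ax":0,"ay":0,"az":0},{"jaw":10,"x":0,"y":0,"z":-30,"ax":0,"ay":0,"az":0},{"jaw":10,"x":0,"y":0,"z":0,"ax":0,"ay":0,"az":0},{"jaw":10,"x":0,"y":0,"z":0,"ax":0,"ay":0,"az":0}]' 60
python3 st.py .53 .106 .311
python3 - <<'E'
from h import *
for n in('side','top'):
    p,d,c=cam(n); np.savez(f'{n}2.npz',p=p,d=d); u,v=map(int,proj(c,(.55,-.255,.25))); print(n,u,v)
    q=cv2.resize(p[v-45:v+45,u-60:u+30],(390,390),interpolation=cv2.INTER_CUBIC)
    im=q if n=='side' else np.hstack([im,q])
cv2.imwrite('pics/lift.png',im[:,:,::-1])
E
```

```text
t: 4.7
eef_pos: [0.55, -0.2544, 0.3104]
tool_rot: [-0.001, 0.75, 0.662, -0.001]
contact_force: [-0.3, -0.8, -1.4]
gripper_width: 0.217
t 4.7 tcp [ 0.55   -0.2544  0.3104] head 82.84 zax [-1.9e-03  6.0e-04 -1.0e+00] F [-0.3 -0.8 -1.4] w 0.217 q [ 0.59  0.32 -0.33  1.61  0.11  1.23  0.11]
tool-shift mm to target [355.1 -64.8  -0.4]
side 370 244
top 385 189
```

View pics/lift.png

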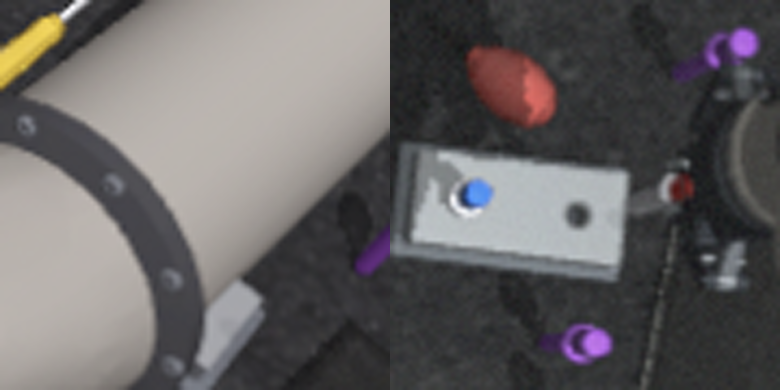

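```bash
python3 - <<'E'
from h import *
c=eyes.calibration('top'); f=np.load('top2.npz');p,d=f['p'],f['d']
print('exp collar',proj(c,(.55,-.2544,.305)),'exp tip',proj(c,(.55,-.2544,.189)))
print('hole',onz(c,368.4,193.4,.046), 'head-top px now->', [onz(c,377.5,190.7,z)[:2].round(4) for z in(.166,.163)])
print(p[184:200,376:396].astype(int).sum(2)//3)
np.set_printoptions(linewidth=200)
print(np.array([[dep(c,d,u,v)[2]*1000 for u in range(376,396)] for v in range(184,200)]).astype(int))
E
```

```text
exp collar (np.float64(390.84915674846843), np.float64(187.69211709348957)) exp tip (np.float64(378.74629438501995), np.float64(190.8838755677066))
hole [ 0.55209458 -0.26032851  0.046     ] head-top px now-> [array([ 0.5522, -0.2572]), array([ 0.5524, -0.258 ])]
[[174 172 173 144  86  56  56  52  58  56  53  56  89 134 116  71  43  39
   27  27]
 [183 183 182 148  81  56  51  54  52  51  54  73 135 147 107  65  52  47
   46  33]
 [183 185 183 143  81  51  54  50  51  52  62 109 156 120  70  50  52  58
   57  36]
 [182 186 180 143  75  45  48  57  68  65  79 130 159 100  49  42  49  57
   66  40]
 [184 182 180 137  70  60  70  79  80  81  87 130 160 102  50  47  51  51
   59  32]
 [183 185 176 130  80  80  81  80  86  82  85 125 158 115  64  48  50  45
   47  31]
 [183 184 166 118  86  84  84  85  88  84  86  92 118 104  63  53  45  28
   33  27]
 [186 182 161 116  87  86  88  91  89  92  92  90  80  84  78  64  38  22
   33  36]
 [174 175 157 115  92  92  99  99  90  81  74  68  74  79  79  68  43  25
   28  31]
 [171 169 150 100  71  77  81  71  61  59  54  52  64  68  53  42  35  
[... 1473 characters left out ...]
    2    5   -2    0   -2    6   -2    0  306  317  321  329  353  377  379  382]
 [  46   43    2    1    4   -3   -1   -1    0   -3    0    2   -2    3  323  331  357  365  364  367]
 [  42   42    0    4   -2   -3   -3   -2    4    2    2   -1    0    1  322  334  342  351  355  366]
 [  49   44   -3    0    0    0   -3    3   -1   -2   -6    1   -1    1    1   13   12   14  358  361]
 [  47   44    0    0    0   -6    0   -4    1   -1    0    0   -2    2    6   15  357  367  362  364]
 [  51   40   -3    0    3   -5    3   -5    0    2    0    0    0    2   16   13  361  367  367  367]
 [  44   45   -3    0    2    2    1    2    0    2    3    1   -3   -2    6   13  360  370  372  375]]
```

```bash

python3 -m crank '[{"jaw":10,"x":35.5,"y":-6.4,"z":0,"ax":0,"ay":0,"az":0},{"jaw":10,"x":35.5,"y":-6.4,"z":0,"ax":0,"ay":0,"az":0},{"jaw":10,"x":35.5,"y":-6.4,"z":0,"ax":0,"ay":0,"az":0},{"jaw":10,"x":35.5,"y":-6.4,"z":0,"ax":0,"ay":0,"az":0},{"jaw":10,"x":35.5,"y":-6.4,"z":0,"ax":0,"ay":0,"az":0},{"jaw":10,"x":35.5,"y":-6.4,"z":0,"ax":0,"ay":0,"az":0},{"jaw":10,"x":35.5,"y":-6.4,"z":0,"ax":0,"ay":0,"az":0},{"jaw":10,"x":35.5,"y":-6.4,"z":0,"ax":0,"ay":0,"az":0},{"jaw":10,"x":35.5,"y":-6.4,"z":0,"ax":0,"ay":0,"az":0},{"jaw":10,"x":35.5,"y":-6.4,"z":0,"ax":0,"ay":0,"az":0},{"jaw":10,"x":0,"y":0,"z":0,"ax":0,"ay":0,"az":0},{"jaw":10,"x":0,"y":0,"z":0,"ax":0,"ay":0,"az":0}]' 60
python3 -m crank '[{"jaw":10,"x":0,"y":0,"z":10,"ax":0,"ay":0,"az":0},{"jaw":10,"x":0,"y":0,"z":10,"ax":0,"ay":0,"az":0},{"jaw":10,"x":0,"y":0,"z":8,"ax":0,"ay":0,"az":0},{"jaw":10,"x":0,"y":0,"z":0,"ax":0,"ay":0,"az":0}]' 60
python3 st.py .5305 .106 .246
python3 - <<'E'
from h import *
for n in('side','top'):
    p,d,c=cam(n); np.savez(f'{n}3.npz',p=p,d=d); u,v=map(int,proj(c,(.53,.106,.2))); print(n,u,v)
    q=cv2.resize(p[v-45:v+45,u-45:u+45],(390,390),interpolation=cv2.INTER_CUBIC)
    im=q if n=='side' else np.hstack([im,q])
cv2.imwrite('pics/hover.png',im[:,:,::-1])
E
```

```text
t: 6.3
eef_pos: [0.5313, 0.1047, 0.3104]
tool_rot: [-0.0, 0.75, 0.661, -0.001]
contact_force: [-0.1, -1.4, -0.9]
gripper_width: 0.217
t: 6.8
eef_pos: [0.5312, 0.1052, 0.2823]
tool_rot: [-0.0, 0.75, 0.661, -0.001]
contact_force: [0.3, -0.1, -1.9]
gripper_width: 0.213
t 6.8 tcp [0.5312 0.1052 0.2823] head 82.82 zax [-1.8e-03 -4.0e-04 -1.0e+00] F [ 0.3 -0.1 -1.9] w 0.213 q [ 0.14  0.26 -0.54  1.78  0.14  1.14 -0.57]
tool-shift mm to target [ 0.8 -0.7 36.3]
side 255 194
top 256 199
```

View pics/hover.png

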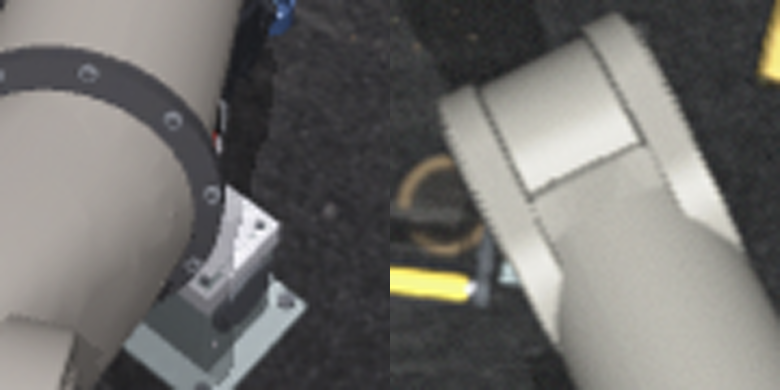

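The arm hides the bore in both views; only the housing's near corner shows. So I go by feel, in small guarded steps.

```bash
cat > ok.py <<'E'
import sys
from station import readout
F=readout.get_obs()['contact_force']; lim=float(sys.argv[1]); 
sys.exit(1 if abs(F).max()>lim else 0)
E
python3 -m crank '[{"jaw":10,"x":0.8,"y":-0.5,"z":4,"ax":0,"ay":0,"az":0},{"jaw":10,"x":0,"y":0,"z":4,"ax":0,"ay":0,"az":0}]' 60 && python3 ok.py 8 && python3 -m crank '[{"jaw":10,"x":0,"y":0,"z":4,"ax":0,"ay":0,"az":0},{"jaw":10,"x":0,"y":0,"z":4,"ax":0,"ay":0,"az":0}]' 60 && python3 ok.py 8 && python3 -m crank '[{"jaw":10,"x":0,"y":0,"z":4,"ax":0,"ay":0,"az":0},{"jaw":10,"x":0,"y":0,"z":4,"ax":0,"ay":0,"az":0}]' 60 && python3 ok.py 8 && python3 -m crank '[{"jaw":10,"x":0,"y":0,"z":4,"ax":0,"ay":0,"az":0},{"jaw":10,"x":0,"y":0,"z":3,"ax":0,"ay":0,"az":0}]' 60 
python3 st.py .5305 .106 .246
```

```text
t: 7.15
eef_pos: [0.5313, 0.1067, 0.2753]
tool_rot: [0.0, 0.75, 0.662, 0.0]
contact_force: [0.5, -1.1, -1.3]
gripper_width: 0.214
t: 7.4
eef_pos: [0.5315, 0.107, 0.2673]
tool_rot: [-0.0, 0.75, 0.662, 0.001]
contact_force: [-0.3, 1.8, 2.5]
gripper_width: 0.219
t: 7.65
eef_pos: [0.5314, 0.107, 0.2592]
tool_rot: [-0.0, 0.75, 0.662, 0.0]
contact_force: [0.9, 2.6, 0.1]
gripper_width: 0.218
t: 7.9
eef_pos: [0.5314, 0.1068, 0.2522]
tool_rot: [-0.0, 0.75, 0.662, 0.0]
contact_force: [0.4, 2.8, -0.4]
gripper_width: 0.219
t 7.9 tcp [0.5314 0.1068 0.2522] head 82.85 zax [ 4.e-04  6.e-04 -1.e+00] F [ 0.4  2.8 -0.4] w 0.219 q [ 0.13  0.28 -0.54  1.82  0.16  1.08 -0.59]
tool-shift mm to target [-0.9 -0.8  6.2]
```

The pin is sliding down the bore with only about 2.8 N of side load. Next: lower the last few mm, release, rise straight up.

```bash

python3 -m crank '[{"jaw":10,"x":0,"y":0,"z":2,"ax":0,"ay":0,"az":0},{"jaw":10,"x":0,"y":0,"z":2,"ax":0,"ay":0,"az":0},{"jaw":10,"x":0,"y":0,"z":0,"ax":0,"ay":0,"az":0}]' 60; python3 -m crank '[{"jaw":40,"x":0,"y":0,"z":0,"ax":0,"ay":0,"az":0},{"jaw":70,"x":0,"y":0,"z":0,"ax":0,"ay":0,"az":0},{"jaw":70,"x":0,"y":0,"z":0,"ax":0,"ay":0,"az":0},{"jaw":70,"x":0,"y":0,"z":-10,"ax":0,"ay":0,"az":0},{"jaw":70,"x":0,"y":0,"z":-20,"ax":0,"ay":0,"az":0},{"jaw":70,"x":0,"y":0,"z":-30,"ax":0,"ay":0,"az":0},{"jaw":70,"x":0,"y":0,"z":-10,"ax":0,"ay":0,"az":0},{"jaw":70,"x":0,"y":0,"z":0,"ax":0,"ay":0,"az":0}]'
python3 st.py .4793 .2368 .331
```

```text
t: 8.28
eef_pos: [0.5314, 0.1066, 0.2482]
tool_rot: [-0.0, 0.75, 0.662, 0.0]
contact_force: [0.9, 1.9, -2.4]
gripper_width: 0.217
t: 9.28
eef_pos: [0.5315, 0.1065, 0.3188]
tool_rot: [0.0, 0.75, 0.662, 0.001]
contact_force: [0.3, -1.0, -0.6]
gripper_width: 0.7
t 9.28 tcp [0.5315 0.1065 0.3188] head 82.83 zax [ 0.0013  0.     -1.    ] F [ 0.3 -1.  -0.6] w 0.7 q [ 0.15  0.23 -0.54  1.74  0.13  1.21 -0.55]
tool-shift mm to target [122.8 -68.  -12.3]
```

```bash

python3 -m crank '[{"jaw":70,"x":30.5,"y":-17,"z":0,"ax":0,"ay":0,"az":0},{"jaw":70,"x":30.5,"y":-17,"z":0,"ax":0,"ay":0,"az":0},{"jaw":70,"x":30.5,"y":-17,"z":0,"ax":0,"ay":0,"az":0},{"jaw":70,"x":30.5,"y":-17,"z":0,"ax":0,"ay":0,"az":0},{"jaw":70,"x":0,"y":0,"z":0,"ax":0,"ay":0,"az":0}]'
python3 st.py
python3 - <<'E'
from h import *
for n in('side','top'):
    p,d,c=cam(n); np.savez(f'{n}4.npz',p=p,d=d); u,v=map(int,proj(c,(.53,.15,.2))); print(n,u,v)
    q=cv2.resize(p[v-55:v+55,u-55:u+55],(390,390),interpolation=cv2.INTER_CUBIC)
    im=q if n=='side' else np.hstack([im,q])
cv2.imwrite('pics/inbore.png',im[:,:,::-1])
E
```

```text
t: 9.9
eef_pos: [0.4769, 0.2387, 0.3172]
tool_rot: [-0.001, 0.748, 0.664, -0.001]
contact_force: [-0.6, -1.1, -0.4]
gripper_width: 0.703
t 9.9 tcp [0.4769 0.2387 0.3172] head 83.16 zax [-2.1e-03  4.0e-04 -1.0e+00] F [-0.6 -1.1 -0.4] w 0.703 q [-0.04  0.23 -0.63  1.75  0.14  1.21 -0.83]
side 243 187
top 240 200
```

View pics/inbore.png

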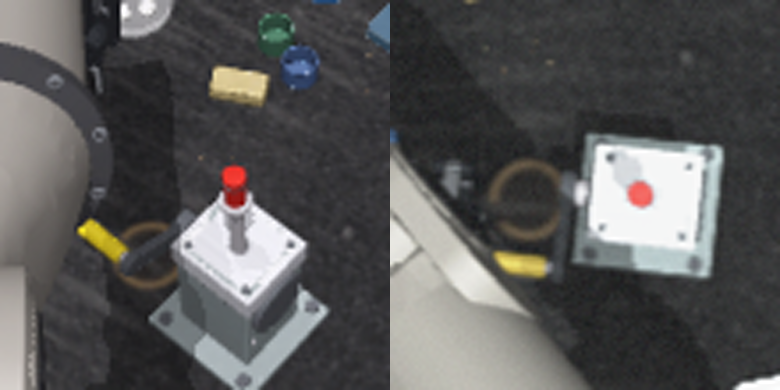

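The pin stands upright in the bore: red head at side crop (234,185) and top crop (640,193). The crank is unchanged. Next: straddle the handle loosely.

```bash

python3 -m crank '[{"jaw":70,"x":0,"y":0,"z":40,"ax":0,"ay":0,"az":0},{"jaw":70,"x":0,"y":0,"z":40,"ax":0,"ay":0,"az":0},{"jaw":70,"x":0,"y":0,"z":40,"ax":0,"ay":0,"az":0},{"jaw":70,"x":0,"y":0,"z":30,"ax":0,"ay":0,"az":0}]' && python3 ok.py 8 && python3 -m crank '[{"jaw":70,"x":0,"y":0,"z":25,"ax":0,"ay":0,"az":0},{"jaw":70,"x":0,"y":0,"z":25,"ax":0,"ay":0,"az":0}]' && python3 ok.py 8 && python3 -m crank '[{"jaw":50,"x":0,"y":0,"z":0,"ax":0,"ay":0,"az":0},{"jaw":32,"x":0,"y":0,"z":0,"ax":0,"ay":0,"az":0},{"jaw":32,"x":0,"y":0,"z":0,"ax":0,"ay":0,"az":0},{"jaw":32,"x":0,"y":0,"z":0,"ax":0,"ay":0,"az":0}]' 20
python3 st.py
```

```text
t: 10.5
eef_pos: [0.4789, 0.2338, 0.1659]
tool_rot: [0.0, 0.751, 0.661, -0.001]
contact_force: [0.3, 0.2, -0.7]
gripper_width: 0.701
t: 10.75
eef_pos: [0.4794, 0.2341, 0.1167]
tool_rot: [0.0, 0.751, 0.661, -0.001]
contact_force: [1.3, -0.3, 0.2]
gripper_width: 0.699
t: 11.25
eef_pos: [0.4795, 0.2361, 0.1191]
tool_rot: [0.0, 0.75, 0.661, 0.001]
contact_force: [-0.4, 0.6, 0.4]
gripper_width: 0.319
t 11.25 tcp [0.4795 0.2361 0.1191] head 82.82 zax [ 1.5e-03  5.0e-04 -1.0e+00] F [-0.4  0.6  0.4] w 0.319 q [-0.12  0.45 -0.56  1.96  0.32  0.82 -0.99]
```

```bash

python3 -m crank '[{"jaw":32,"x":0,"y":2.5,"z":-4.6,"ax":0,"ay":0,"az":0},{"jaw":32,"x":0,"y":2.9,"z":-4.4,"ax":0,"ay":0,"az":0},{"jaw":32,"x":0,"y":3.2,"z":-4.2,"ax":0,"ay":0,"az":0},{"jaw":32,"x":0,"y":3.4,"z":-4,"ax":0,"ay":0,"az":0},{"jaw":32,"x":0,"y":3.7,"z":-3.7,"ax":0,"ay":0,"az":0}]' && python3 ok.py 20 && python3 -m crank '[{"jaw":32,"x":0,"y":4,"z":-3.4,"ax":0,"ay":0,"az":0},{"jaw":32,"x":0,"y":4.2,"z":-3.2,"ax":0,"ay":0,"az":0},{"jaw":32,"x":0,"y":4.4,"z":-2.9,"ax":0,"ay":0,"az":0},{"jaw":32,"x":0,"y":4.6,"z":-2.5,"ax":0,"ay":0,"az":0},{"jaw":32,"x":0,"y":4.8,"z":-2.2,"ax":0,"ay":0,"az":0},{"jaw":32,"x":0,"y":4.9,"z":-1.9,"ax":0,"ay":0,"az":0}]'
python3 st.py
cat > pin.py <<'E'
from h import *
for n in('side',):
    p,d,c=cam(n); h=cv2.cvtColor(p,cv2.COLOR_RGB2HSV).astype(int); m=((h[...,0]<8)|(h[...,0]>172))&(h[...,1]>150)&(h[...,2]>90)
    m[:,:225]=0;m[:,290:]=0;m[:140]=0;m[230:]=0   # around the housing
    v,u=np.nonzero(m); P=np.array([dep(c,d,a,b) for a,b in zip(u,v) if d[b,a]>.3])
    if len(P)>5: print(n,'head px',u.mean().round(1),v.mean().round(1),len(P),'med',np.median(P,0).round(4),'top z',np.percentile(P[:,2],90).round(4))
    else: print(n,'head unseen')
E
python3 pin.py
```

```text
t: 11.88
eef_pos: [0.4916, 0.2346, 0.1387]
tool_rot: [-0.001, 0.749, 0.662, -0.002]
contact_force: [-7.1, 1.7, 0.0]
gripper_width: 0.318
t: 12.62
eef_pos: [0.5216, 0.2308, 0.1555]
tool_rot: [-0.0, 0.75, 0.662, 0.0]
contact_force: [-4.3, 1.2, 0.5]
gripper_width: 0.317
t 12.62 tcp [0.5216 0.2308 0.1555] head 82.84 zax [-0.e+00  2.e-04 -1.e+00] F [-4.3  1.2  0.5] w 0.317 q [-0.08  0.45 -0.56  1.85  0.3   0.92 -0.91]
side head px 253.1 186.7 31 med [0.514  0.1036 0.2753] top z 0.2828
```

```bash

python3 -m crank '[{"jaw":32,"x":0,"y":2.5,"z":-0.8,"ax":0,"ay":0,"az":0},{"jaw":32,"x":0,"y":2.5,"z":-0.7,"ax":0,"ay":0,"az":0},{"jaw":32,"x":0,"y":2.5,"z":-0.6,"ax":0,"ay":0,"az":0}]' && python3 ok.py 9 && python3 -m crank '[{"jaw":32,"x":0,"y":2.6,"z":-0.5,"ax":0,"ay":0,"az":0},{"jaw":32,"x":0,"y":2.6,"z":-0.4,"ax":0,"ay":0,"az":0},{"jaw":32,"x":0,"y":2.6,"z":-0.4,"ax":0,"ay":0,"az":0}]' && python3 ok.py 9 && python3 pin.py && python3 -m crank '[{"jaw":32,"x":0,"y":2.6,"z":-0.3,"ax":0,"ay":0,"az":0},{"jaw":32,"x":0,"y":2.6,"z":-0.2,"ax":0,"ay":0,"az":0},{"jaw":32,"x":0,"y":2.6,"z":-0.1,"ax":0,"ay":0,"az":0}]' && python3 ok.py 9 && python3 -m crank '[{"jaw":32,"x":0,"y":2.6,"z":0,"ax":0,"ay":0,"az":0},{"jaw":32,"x":0,"y":2.6,"z":0.1,"ax":0,"ay":0,"az":0},{"jaw":32,"x":0,"y":2.6,"z":0.2,"ax":0,"ay":0,"az":0}]'; python3 pin.py; python3 st.py
```

```text
t: 13.05
eef_pos: [0.5289, 0.2298, 0.1574]
tool_rot: [-0.0, 0.75, 0.662, 0.0]
contact_force: [-3.6, 0.6, 1.1]
gripper_width: 0.317
t: 13.42
eef_pos: [0.5367, 0.2288, 0.1588]
tool_rot: [0.0, 0.75, 0.662, 0.0]
contact_force: [-2.7, 2.0, 0.9]
gripper_width: 0.323
side head unseen
t: 13.85
eef_pos: [0.5445, 0.2278, 0.1594]
tool_rot: [0.0, 0.75, 0.662, 0.0]
contact_force: [-3.0, 1.3, 1.3]
gripper_width: 0.326
t: 14.22
eef_pos: [0.5511, 0.227, 0.1587]
tool_rot: [-0.0, 0.75, 0.662, -0.001]
contact_force: [-4.5, 1.7, 1.0]
gripper_width: 0.317
side head unseen
t 14.28 tcp [0.5516 0.2269 0.1587] head 82.85 zax [-1.2e-03 -1.0e-04 -1.0e+00] F [-3.6  1.8  1.4] w 0.329 q [-0.08  0.49 -0.55  1.79  0.3   0.96 -0.88]
```

```bash

python3 -m crank '[{"jaw":32,"x":0,"y":2.6,"z":0.3,"ax":0,"ay":0,"az":0},{"jaw":32,"x":0,"y":2.6,"z":0.4,"ax":0,"ay":0,"az":0},{"jaw":32,"x":0,"y":2.6,"z":0.5,"ax":0,"ay":0,"az":0}]' && python3 ok.py 9 && python3 -m crank '[{"jaw":32,"x":0,"y":2.6,"z":0.5,"ax":0,"ay":0,"az":0},{"jaw":32,"x":0,"y":2.5,"z":0.6,"ax":0,"ay":0,"az":0},{"jaw":32,"x":0,"y":2.5,"z":0.7,"ax":0,"ay":0,"az":0}]' && python3 ok.py 9 && python3 -m crank '[{"jaw":32,"x":0,"y":2.5,"z":0.8,"ax":0,"ay":0,"az":0},{"jaw":32,"x":0,"y":2.5,"z":0.9,"ax":0,"ay":0,"az":0},{"jaw":32,"x":0,"y":2.4,"z":1,"ax":0,"ay":0,"az":0}]' && python3 ok.py 9 && python3 -m crank '[{"jaw":32,"x":0,"y":2.4,"z":1,"ax":0,"ay":0,"az":0},{"jaw":32,"x":0,"y":2.4,"z":1.1,"ax":0,"ay":0,"az":0},{"jaw":32,"x":0,"y":2.3,"z":1.2,"ax":0,"ay":0,"az":0}]'; python3 pin.py; python3 st.py
```

```text
t: 14.65
eef_pos: [0.5584, 0.2261, 0.1574]
tool_rot: [-0.001, 0.75, 0.662, -0.001]
contact_force: [-10.0, 3.0, 0.3]
gripper_width: 0.321
side head unseen
t 14.7 tcp [0.5583 0.2261 0.1572] head 82.86 zax [-3.2e-03 -4.0e-04 -1.0e+00] F [-6.4  2.5  0.3] w 0.321 q [-0.07  0.5  -0.55  1.77  0.31  0.96 -0.87]
```

```bash

python3 -m crank '[{"jaw":32,"x":0,"y":0,"z":0,"ax":0,"ay":0,"az":0}]'; python3 -m crank '[{"jaw":32,"x":0,"y":1.5,"z":0.3,"ax":0,"ay":0,"az":0}]';python3 -m crank '[{"jaw":32,"x":0,"y":0,"z":0,"ax":0,"ay":0,"az":0}]'; python3 st.py; python3 - <<'E'
from h import *
p,d,c=cam('top'); h=cv2.cvtColor(p,cv2.COLOR_RGB2HSV).astype(int); m=((h[...,0]<8)|(h[...,0]>172))&(h[...,1]>150)&(h[...,2]>90)
m[:,:235]=0;m[:,280:]=0;m[:180]=0;m[225:]=0
v,u=np.nonzero(m); print(len(u)); P=np.array([dep(c,d,a,b) for a,b in zip(u,v)]); print(np.median(P,0) if len(P) else 'no')
E
```

```text
t: 14.82
eef_pos: [0.5583, 0.2261, 0.1572]
tool_rot: [-0.001, 0.75, 0.662, -0.001]
contact_force: [-7.0, 2.5, -0.9]
gripper_width: 0.323
t: 14.95
eef_pos: [0.5587, 0.2261, 0.1567]
tool_rot: [-0.001, 0.75, 0.662, -0.002]
contact_force: [-10.7, 2.5, 1.3]
gripper_width: 0.322
t: 15.08
eef_pos: [0.5586, 0.2261, 0.1566]
tool_rot: [-0.001, 0.75, 0.662, -0.002]
contact_force: [-9.5, 3.0, -0.7]
gripper_width: 0.321
t 15.07 tcp [0.5586 0.2261 0.1566] head 82.9 zax [-4.8e-03 -8.0e-04 -1.0e+00] F [-9.5  3.  -0.7] w 0.321 q [-0.07  0.5  -0.55  1.77  0.31  0.96 -0.87]
22
[0.53325289 0.10605241 0.21239019]
```

The head top is now at z≈0.212 (it was 0.281) and the handle is blocked at about 10 N, so the pin has dropped and is about 11 mm short of home. I back the crank off, release it and rise.

```bash

python3 -m crank '[{"jaw":32,"x":0,"y":-4,"z":0,"ax":0,"ay":0,"az":0},{"jaw":32,"x":0,"y":-4,"z":0,"ax":0,"ay":0,"az":0},{"jaw":60,"x":0,"y":0,"z":0,"ax":0,"ay":0,"az":0},{"jaw":75,"x":0,"y":0,"z":0,"ax":0,"ay":0,"az":0},{"jaw":75,"x":0,"y":0,"z":0,"ax":0,"ay":0,"az":0}]'; python3 -m crank '[{"jaw":75,"x":0,"y":0,"z":-30,"ax":0,"ay":0,"az":0},{"jaw":75,"x":0,"y":0,"z":-40,"ax":0,"ay":0,"az":0},{"jaw":30,"x":0,"y":0,"z":-30,"ax":0,"ay":0,"az":0},{"jaw":0,"x":0,"y":0,"z":0,"ax":0,"ay":0,"az":0},{"jaw":0,"x":0,"y":0,"z":0,"ax":0,"ay":0,"az":0}]'; python3 st.py .5314 .1067 .235
```

```text
t: 15.75
eef_pos: [0.5536, 0.2264, 0.1576]
tool_rot: [0.0, 0.75, 0.661, 0.0]
contact_force: [-0.6, 0.6, 0.4]
gripper_width: 0.751
t: 16.38
eef_pos: [0.553, 0.2262, 0.2568]
tool_rot: [0.0, 0.75, 0.661, -0.0]
contact_force: [-0.4, -0.6, -0.1]
gripper_width: 0.114
t 16.38 tcp [0.553  0.2262 0.2568] head 82.83 zax [-7.e-04 -7.e-04 -1.e+00] F [-0.4 -0.6 -0.1] w 0.114 q [-0.04  0.39 -0.58  1.69  0.23  1.14 -0.82]
tool-shift mm to target [-121.3   -6.5   21.9]
```

```bash
python3 - <<'E'
from h import *
for n in('side','top'):
    p,d,c=cam(n); np.savez(f'{n}5.npz',p=p,d=d); u,v=map(int,proj(c,(.53,.15,.2)))
    q=cv2.resize(p[v-55:v+55,u-55:u+55],(390,390),interpolation=cv2.INTER_CUBIC)
    im=q if n=='side' else np.hstack([im,q])
cv2.imwrite('pics/dropped.png',im[:,:,::-1])
E
```

```text
(no output)
```

View pics/dropped.png

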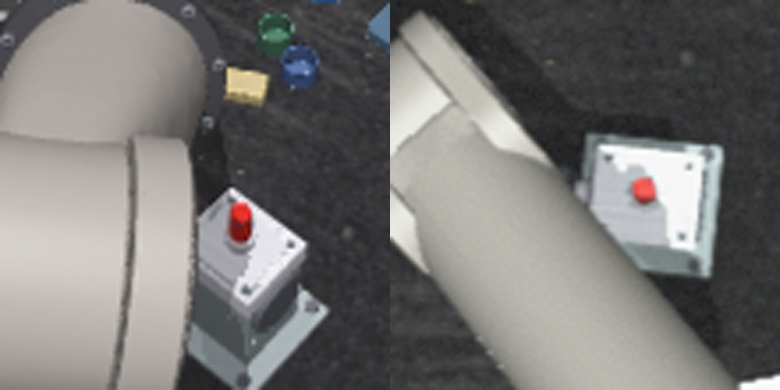

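The pin now stands low and upright in the housing, its head at side crop (240,222). Next: over the head with shut fingers, then push.

```bash

python3 -m crank '[{"jaw":0,"x":-30.3,"y":-1.6,"z":0,"ax":0,"ay":0,"az":0},{"jaw":0,"x":-30.3,"y":-1.6,"z":0,"ax":0,"ay":0,"az":0},{"jaw":0,"x":-30.3,"y":-1.6,"z":0,"ax":0,"ay":0,"az":0},{"jaw":0,"x":-30.4,"y":-1.6,"z":0,"ax":0,"ay":0,"az":0},{"jaw":0,"x":0,"y":0,"z":15,"ax":0,"ay":0,"az":0},{"jaw":0,"x":0,"y":0,"z":15,"ax":0,"ay":0,"az":0},{"jaw":0,"x":0,"y":0,"z":8,"ax":0,"ay":0,"az":0},{"jaw":0,"x":0,"y":0,"z":0,"ax":0,"ay":0,"az":0}]' 40; python3 st.py .5314 .1067 .201
```

```text
t: 17.48
eef_pos: [0.5311, 0.1079, 0.2184]
tool_rot: [-0.001, 0.749, 0.662, -0.001]
contact_force: [0.4, 0.1, 0.2]
gripper_width: 0.003
t 17.48 tcp [0.5311 0.1079 0.2184] head 82.93 zax [-2.1e-03  1.0e-04 -1.0e+00] F [0.4 0.1 0.2] w 0.003 q [ 0.14  0.33 -0.56  1.86  0.2   1.02 -0.62]
tool-shift mm to target [-1.2  0.4 17.4]
```

```bash

python3 -m crank '[{"jaw":0,"x":-1,"y":0,"z":3,"ax":0,"ay":0,"az":0},{"jaw":0,"x":0,"y":0,"z":3,"ax":0,"ay":0,"az":0}]'; python3 ok.py 25 && python3 -m crank '[{"jaw":0,"x":0,"y":0,"z":2,"ax":0,"ay":0,"az":0},{"jaw":0,"x":0,"y":0,"z":2,"ax":0,"ay":0,"az":0}]'; python3 ok.py 25 && python3 -m crank '[{"jaw":0,"x":0,"y":0,"z":2,"ax":0,"ay":0,"az":0},{"jaw":0,"x":0,"y":0,"z":2,"ax":0,"ay":0,"az":0}]'; python3 ok.py 25 && python3 -m crank '[{"jaw":0,"x":0,"y":0,"z":2,"ax":0,"ay":0,"az":0}]';  python3 st.py
```

```text
t: 17.73
eef_pos: [0.5319, 0.1063, 0.2137]
tool_rot: [0.0, 0.75, 0.662, 0.0]
contact_force: [0.4, 0.0, -0.8]
gripper_width: 0.001
t: 17.98
eef_pos: [0.5321, 0.1066, 0.2112]
tool_rot: [0.0, 0.75, 0.662, 0.001]
contact_force: [-4.8, -1.1, 15.5]
gripper_width: -0.0
t: 18.23
eef_pos: [0.5323, 0.1065, 0.2074]
tool_rot: [0.001, 0.75, 0.662, 0.001]
contact_force: [-2.1, -0.0, 11.1]
gripper_width: 0.001
t: 18.35
eef_pos: [0.5325, 0.1064, 0.2053]
tool_rot: [0.001, 0.75, 0.661, 0.001]
contact_force: [-1.2, -0.4, 9.8]
gripper_width: 0.001
t 18.35 tcp [0.5325 0.1064 0.2053] head 82.82 zax [ 0.0026  0.     -1.    ] F [-1.2 -0.4  9.8] w 0.001 q [ 0.14  0.34 -0.55  1.87  0.21  0.99 -0.63]
```

Going down at about 10–15 N. I continue until the collar seats, which should show as a force rise near z≈0.201.

```bash

python3 -m crank '[{"jaw":0,"x":0,"y":0,"z":2,"ax":0,"ay":0,"az":0}]'; python3 ok.py 22 && python3 -m crank '[{"jaw":0,"x":0,"y":0,"z":2,"ax":0,"ay":0,"az":0}]'; python3 ok.py 22 && python3 -m crank '[{"jaw":0,"x":0,"y":0,"z":1.5,"ax":0,"ay":0,"az":0}]';python3 ok.py 22 && python3 -m crank '[{"jaw":0,"x":0,"y":0,"z":1.5,"ax":0,"ay":0,"az":0}]';python3 ok.py 22 && python3 -m crank '[{"jaw":0,"x":0,"y":0,"z":1,"ax":0,"ay":0,"az":0}]';  python3 st.py
```

```text
t: 18.48
eef_pos: [0.5327, 0.1063, 0.2033]
tool_rot: [0.001, 0.75, 0.661, 0.001]
contact_force: [-2.2, -1.3, 10.3]
gripper_width: -0.001
t: 18.6
eef_pos: [0.5328, 0.1064, 0.2016]
tool_rot: [0.001, 0.75, 0.661, 0.001]
contact_force: [-5.8, -2.2, 24.0]
gripper_width: -0.002
t 18.6 tcp [0.5328 0.1064 0.2016] head 82.82 zax [ 3.1e-03  1.0e-04 -1.0e+00] F [-5.8 -2.2 24. ] w -0.002 q [ 0.14  0.34 -0.55  1.88  0.22  0.98 -0.63]
```

```bash

python3 -m crank '[{"jaw":0,"x":0,"y":0,"z":0.8,"ax":0,"ay":0,"az":0}]'; python3 -m crank '[{"jaw":0,"x":0,"y":0,"z":-10,"ax":0,"ay":0,"az":0},{"jaw":0,"x":0,"y":0,"z":-30,"ax":0,"ay":0,"az":0},{"jaw":0,"x":0,"y":0,"z":-40,"ax":0,"ay":0,"az":0},{"jaw":0,"x":-40,"y":0,"z":-20,"ax":0,"ay":0,"az":0},{"jaw":0,"x":-50,"y":0,"z":0,"ax":0,"ay":0,"az":0},{"jaw":0,"x":-50,"y":0,"z":0,"ax":0,"ay":0,"az":0},{"jaw":0,"x":-50,"y":0,"z":0,"ax":0,"ay":0,"az":0},{"jaw":0,"x":-50,"y":0,"z":0,"ax":0,"ay":0,"az":0},{"jaw":0,"x":-40,"y":0,"z":0,"ax":0,"ay":0,"az":0},{"jaw":0,"x":0,"y":0,"z":0,"ax":0,"ay":0,"az":0}]'; python3 st.py
python3 - <<'E'
from h import *
for n in('side','top'):
    p,d,c=cam(n); np.savez(f'{n}6.npz',p=p,d=d); u,v=map(int,proj(c,(.53,.13,.18)))
    h=cv2.cvtColor(p,cv2.COLOR_RGB2HSV).astype(int); m=((h[...,0]<8)|(h[...,0]>172))&(h[...,1]>150)&(h[...,2]>90)
    b=proj(c,(.531,.106,.19)); a,e=int(b[0]),int(b[1]); k=np.zeros_like(m);k[e-20:e+20,a-20:a+20]=m[e-20:e+20,a-20:a+20]
    y,x=np.nonzero(k);P=np.array([dep(c,d,i,j) for i,j in zip(x,y)]); print(n,len(P), (np.median(P,0).round(4),np.sort(P[:,2])[-12:].round(4)) if len(P) else '')
    W=np.array([dep(c,d,i,j)[2] for j in range(e-12,e+13) for i in range(a-12,a+13)]); W=W[abs(W-.155)<.004]; print('plate z',np.median(W))
    q=cv2.resize(p[v-45:v+45,u-45:u+45],(390,390),interpolation=cv2.INTER_CUBIC)
    im=q if n=='side' else np.hstack([im,q])
cv2.imwrite('pics/home.png',im[:,:,::-1])
E
```

```text
t: 18.73
eef_pos: [0.5329, 0.1065, 0.2016]
tool_rot: [0.001, 0.75, 0.661, 0.001]
contact_force: [-6.4, -2.4, 22.9]
gripper_width: 0.001
t: 19.98
eef_pos: [0.4957, -0.1756, 0.2985]
tool_rot: [0.0, 0.752, 0.659, -0.001]
contact_force: [-0.2, 0.9, -0.9]
gripper_width: 0.002
t 19.98 tcp [ 0.4957 -0.1756  0.2985] head 82.46 zax [-6.e-04 -1.e-03 -1.e+00] F [-0.2  0.9 -0.9] w 0.002 q [ 0.57  0.2  -0.4   1.8   0.08  1.16  0.01]
side 47 (array([0.5275, 0.1041, 0.1988]), array([0.2022, 0.2027, 0.2027, 0.2033, 0.2037, 0.2038, 0.2039, 0.204 ,
       0.2043, 0.2043, 0.2045, 0.2058]))
plate z 0.1552576118897635
top 21 (array([0.5352, 0.1061, 0.201 ]), array([0.201 , 0.201 , 0.2021, 0.2021, 0.2026, 0.2027, 0.2029, 0.204 ,
       0.2046, 0.205 , 0.2053, 0.2058]))
plate z 0.1553607934294523
```

View pics/home.png

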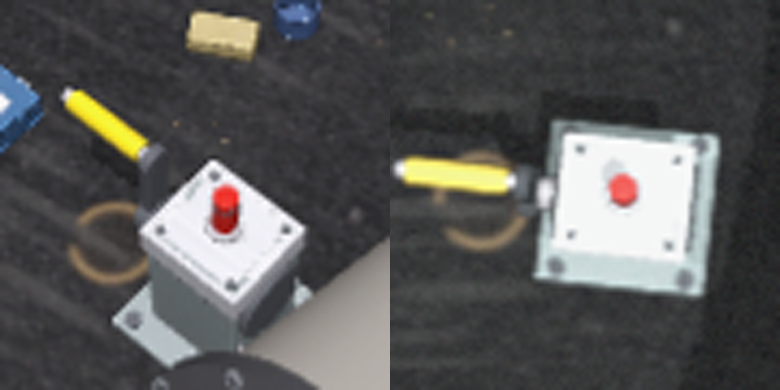

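Everything looks seated (head top ≈0.201, as home should read). But the last extra 0.8 mm of push did not raise the force as I'd expect, so I press once more, harder, to be sure.

```bash

python3 -m crank '[{"jaw":0,"x":46.5,"y":0,"z":0,"ax":0,"ay":0,"az":0},{"jaw":0,"x":46.5,"y":0,"z":0,"ax":0,"ay":0,"az":0},{"jaw":0,"x":46.5,"y":0,"z":0,"ax":0,"ay":0,"az":0},{"jaw":0,"x":46.5,"y":0,"z":0,"ax":0,"ay":0,"az":0},{"jaw":0,"x":46.5,"y":0,"z":0,"ax":0,"ay":0,"az":0},{"jaw":0,"x":47,"y":0,"z":0,"ax":0,"ay":0,"az":0},{"jaw":0,"x":0,"y":0,"z":30,"ax":0,"ay":0,"az":0},{"jaw":0,"x":0,"y":0,"z":30,"ax":0,"ay":0,"az":0},{"jaw":0,"x":0,"y":0,"z":20,"ax":0,"ay":0,"az":0},{"jaw":0,"x":0,"y":0,"z":10,"ax":0,"ay":0,"az":0},{"jaw":0,"x":0,"y":0,"z":0,"ax":0,"ay":0,"az":0}]'; python3 st.py .5314 .1067 .201
```

```text
t: 21.45
eef_pos: [0.5311, 0.1065, 0.2086]
tool_rot: [-0.0, 0.749, 0.662, -0.0]
contact_force: [-0.4, -0.3, 0.4]
gripper_width: 0.002
t 21.45 tcp [0.5311 0.1065 0.2086] head 82.92 zax [-8.e-04  2.e-04 -1.e+00] F [-0.4 -0.3  0.4] w 0.002 q [ 0.15  0.34 -0.56  1.87  0.21  1.   -0.63]
tool-shift mm to target [0.2 0.3 7.6]
```

```bash

python3 -m crank '[{"jaw":0,"x":0,"y":0,"z":3,"ax":0,"ay":0,"az":0},{"jaw":0,"x":0,"y":0,"z":3,"ax":0,"ay":0,"az":0},{"jaw":0,"x":0,"y":0,"z":1.5,"ax":0,"ay":0,"az":0}]'; python3 ok.py 20 && python3 -m crank '[{"jaw":0,"x":0,"y":0,"z":1,"ax":0,"ay":0,"az":0},{"jaw":0,"x":0,"y":0,"z":0,"ax":0,"ay":0,"az":0}]'; python3 ok.py 24 && python3 -m crank '[{"jaw":0,"x":0,"y":0,"z":1,"ax":0,"ay":0,"az":0},{"jaw":0,"x":0,"y":0,"z":0,"ax":0,"ay":0,"az":0}]';python3 ok.py 24 && python3 -m crank '[{"jaw":0,"x":0,"y":0,"z":1,"ax":0,"ay":0,"az":0},{"jaw":0,"x":0,"y":0,"z":0,"ax":0,"ay":0,"az":0}]'; python3 ok.py 24 && python3 -m crank '[{"jaw":0,"x":0,"y":0,"z":1,"ax":0,"ay":0,"az":0},{"jaw":0,"x":0,"y":0,"z":0,"ax":0,"ay":0,"az":0}]'; python3 st.py
```

```text
t: 21.82
eef_pos: [0.5319, 0.1057, 0.2018]
tool_rot: [0.0, 0.75, 0.661, 0.0]
contact_force: [-2.6, -0.8, 10.5]
gripper_width: -0.002
t: 22.08
eef_pos: [0.5319, 0.1058, 0.2018]
tool_rot: [0.001, 0.75, 0.661, 0.0]
contact_force: [-2.6, -1.4, 10.9]
gripper_width: -0.002
t: 22.32
eef_pos: [0.532, 0.1059, 0.2017]
tool_rot: [0.001, 0.75, 0.661, 0.001]
contact_force: [-6.2, -1.7, 17.7]
gripper_width: 0.003
t: 22.58
eef_pos: [0.5321, 0.106, 0.2016]
tool_rot: [0.001, 0.75, 0.661, 0.001]
contact_force: [-9.0, -3.3, 25.6]
gripper_width: 0.002
t 22.57 tcp [0.5321 0.106  0.2016] head 82.82 zax [ 2.1e-03 -8.0e-04 -1.0e+00] F [-9.  -3.3 25.6] w 0.002 q [ 0.15  0.35 -0.56  1.88  0.22  0.98 -0.64]
```

Hard stop at z≈0.2017, with no creep from 10 to 26 N: the collar is seated. Retreat, final check, hand in.

```bash

python3 -m crank '[{"jaw":0,"x":0,"y":0,"z":-10,"ax":0,"ay":0,"az":0},{"jaw":0,"x":0,"y":0,"z":-30,"ax":0,"ay":0,"az":0},{"jaw":0,"x":0,"y":0,"z":-40,"ax":0,"ay":0,"az":0},{"jaw":0,"x":-40,"y":0,"z":-20,"ax":0,"ay":0,"az":0},{"jaw":0,"x":-50,"y":0,"z":0,"ax":0,"ay":0,"az":0},{"jaw":0,"x":-50,"y":0,"z":0,"ax":0,"ay":0,"az":0},{"jaw":0,"x":-50,"y":0,"z":0,"ax":0,"ay":0,"az":0},{"jaw":0,"x":-50,"y":0,"z":0,"ax":0,"ay":0,"az":0},{"jaw":0,"x":0,"y":0,"z":0,"ax":0,"ay":0,"az":0},{"jaw":0,"x":0,"y":0,"z":0,"ax":0,"ay":0,"az":0}]'
python3 - <<'E'
from h import *
p,d,c=cam('top'); cv2.imwrite('pics/final.png',cv2.resize(p[:,:,::-1],(768,576)))
a,e=map(int,proj(c,(.531,.106,.19))); h=cv2.cvtColor(p,cv2.COLOR_RGB2HSV).astype(int); m=((h[...,0]<8)|(h[...,0]>172))&(h[...,1]>150)
P=np.array([dep(c,d,i,j) for j in range(e-15,e+15) for i in range(a-15,a+15) if m[j,i]]); print(np.median(P,0))
E
```

```text
t: 23.82
eef_pos: [0.5018, -0.1319, 0.2983]
tool_rot: [-0.0, 0.75, 0.662, 0.0]
contact_force: [-0.0, 0.3, 1.1]
gripper_width: 0.002
[0.53525265 0.10611978 0.20257654]
```

View pics/final.png

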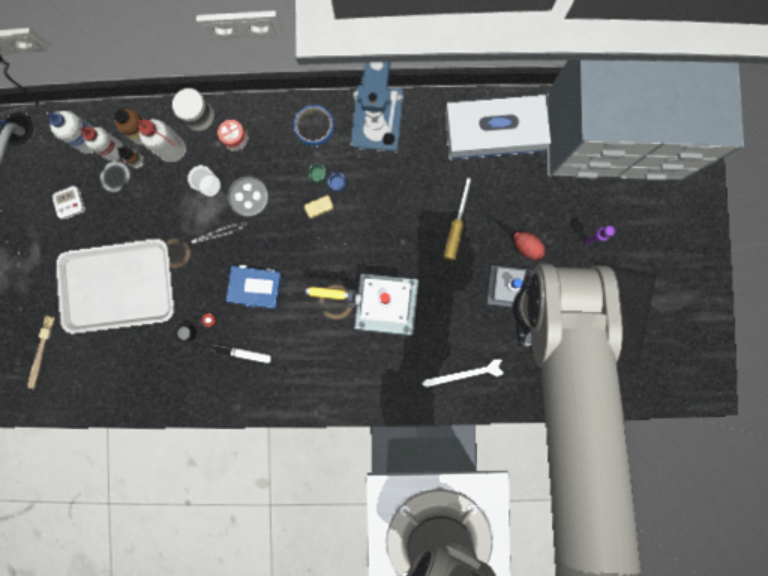

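The red head sits at (385,298) on the housing, the blue pin is still in the rack at (516,284), and the bystanders are where they were. The gripper is free at z≈0.30.

```bash
python3 -c "
from station import ticket
print(ticket.hand_in())"
```

```text
the job is handed in; nothing more can be done
None
```

The shaft is locked and the job is handed in at about 24 s. I stood the long red-headed pin in the bore and swung the crank slowly away from the robot until the pin dropped. The head top fell from 0.281 to 0.212 m and the crank blocked at about 10 N. I then backed the crank off and pushed the pin home.

**Last checks:**
- **Seating:** the fingers met a hard stop at z ≈ 0.2017 m and did not creep under 10 to 26 N. Fully home is 0.201 m, so the collar is within about 1 mm of the housing top. The depth camera read 0.201 to 0.203 m, which agrees.
- **Surroundings:** the short blue pin is still in the rack. The bystanders look unmoved in the final top view, and the gripper is clear of everything.

**What disagreed:**
- **Cameras:** the two cameras differed by 2 to 5 mm on positions, so I averaged them and relied on the bore's chamfer to guide the pin in.
- **First push:** its last 0.8 mm raised no extra force. I pressed the pin again, and that second press is the hard stop above.
- **Head position:** the top camera puts the head about 4 mm in x from where the pin was released. I put that down to noise and lighting on the head, but did not confirm it.

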